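# Wedge the rocking pad cabinet

### The job

The green drawer cabinet rocks on its short foot, below the red dot. Without gripping or lifting anything and without shoving the cabinet along, push the orange wedge along the bench, toe first, under that foot until it is just snug, then press down firmly (about 10 N) on the red dot to test it: if the cabinet still rocks, push the wedge in further; do not jack it up off its other feet. Finish while still pressing on the red dot with the fingertips, the cabinet firm and level on the wedge, and leave the other things alone.

Things in the scene. Friction and masses are not known exactly. Their poses are not given: they have to be found in the camera images.
- cabinet: Loose green steel drawer cabinet, 2.4 kg: 200 (x) x 180 (y) mm, smooth pale glass top (slippery) 130 mm and shell's underside 30 mm above the bench, on four black domed feet (radius 14 mm) at x = +-80, y = +-70 mm. Origin: on the bench under its centre; z up. Its -x side (white drawer fronts, pulls to 106 mm) faces the robot. It stands level on three feet; the fourth, at (-80, +70) mm, is too short.
- short_foot (a point): Point on the bench straight below the short foot's centre, at (-80, +70, 0) mm in the cabinet's frame. That foot's underside hangs 7 to 11 mm (unknown) above the bench; 3 to 6 N down on the dot tips the cabinet until it touches, and let go the cabinet tips back.
- red_dot (a point): Centre of a red round sticker, 24 mm across, on the cabinet's top almost over the short foot, at (-75, +65, 130) mm in the cabinet's frame.
- wedge: Loose orange plastic wedge, 100 g, flat on the bench: 130 mm long (x), 70 wide (y). Origin: middle of its underside. Thin toe (3 mm) at +x, roughly towards the short foot; upright heel face, 22 mm tall, at -x; even slope between. It slides at under 1 N; the push rises steeply once the slope meets the foot, and beyond some 12 N it jacks up or shoves the cabinet. It does not slip back.
- spray: Pink spray-liquid bottle, 72 mm across, 190 mm tall, standing; a bystander. Origin: its underside's centre.
- jar: Amber jar of polishing paste, 56 mm across, 70 mm tall; a bystander. Origin: its underside's centre.
- tape: Blue tape roll lying flat, 68 mm across, 24 mm tall; a bystander. Origin: its underside's centre.
- felt: Grey felt polishing pad with black hub, 76 mm across, 34 mm tall; a bystander. Origin: its underside's centre.
- lifter: Black suction cup with red bar handle 120 mm long, 73 mm tall; a bystander. Origin: its underside's centre.
- screwdriver: Screwdriver lying on the bench; a bystander.
- block: Cork sanding block, 90 x 50 x 30 mm; a bystander. Origin: its underside's centre.
Not all that is in view belongs to the job. Leave any purple or white look-alike of the wedge alone.

How it is judged:
On the way:
1. The wedge's toe is under the short foot (x of short_foot in the frame of wedge between -0.06 and 0.055 m and y of short_foot in the frame of wedge between -0.033 and 0.033 m), for 0.2 s.
At the end, for the whole second after the job is handed in: Fingers press the cabinet with over 4 N within 35 mm of the red dot; the wedge lies flat under the short foot (within 33 mm of its centre line, 10 mm behind its toe) and bears over 2.5 N; the cabinet is still, within 0.016 rad of level and 25 mm of its place (all of step 1 and contact force between the fingers and cabinet above 4 N and contact force between wedge and cabinet above 2.5 N and angle between cabinet's own z axis and vertical below 0.016 rad and horizontal distance between the grasp point and red_dot below 0.035 m and height (world z) of cabinet below 0.004 m and angle between wedge's own z axis and vertical below 0.05 rad and linear speed of cabinet below 0.01 m/s and distance of cabinet from where it was at the start of the episode below 0.025 m); the arm keeps its last pose, push and grip.
It fails at once if The wedge is lifted off the bench or tipped over (height (world z) of wedge above 0.015 m or angle between wedge's own z axis and vertical above 0.3 rad).
It fails at once if The cabinet is lifted, tipped over or shoved along by more than 25 mm (height (world z) of cabinet above 0.02 m or angle between cabinet's own z axis and vertical above 0.2 rad or distance of cabinet from where it was at the start of the episode above 0.025 m).
It fails at once if A bystander is moved by more than 30 mm (distance of any of spray, jar, tape, felt, lifter, screwdriver, block from where it was at the start of the episode above 0.03 m).
It also fails if it takes over 48 s, if anything falls off the work surface, if the arm or the gripper's body presses on something with over 40 N, if the wrist force passes 120 N, or if a joint passes its speed limit or range.

### The arm

A 6-joint arm with a two-finger parallel gripper is mounted at the origin on the work surface. World frame = base frame: x ahead of the robot, y to its left, z up, the work surface at z = 0. Lengths are in m, angles in rad, forces in N, time in s.
With the tool pointing down it reaches from about 0.375 to 0.9 m from the base axis. Payload 3.1 kg.
Tool frame: the origin (TCP) lies midway between the tips of the shut fingers; the grasp point (between the pads) lies 19 mm behind it; x points along the fingers, z is the direction in which the jaws open and shut, and the axes are right-handed (so a half turn about x gives the same grasp; the last joint's range is limited). The gripper opens to 85 mm and grips with 20 to 120 N. Pads are 22 mm wide; open, the fingers measure 114 mm over their backs; the gripper's body (76 mm by 85 mm) begins 54 mm behind the grasp point. The pads swing forward as they close: fully open they stand 13 mm farther back than shut.
Start: joints at [-1.409, 0.527, 1.433, -0, 1.181, -0.178], TCP at [0.209, -0.589, 0.231] pointing down, gripper open.
Joint ranges: [-3.08, 3.08], [-0.75, 2.2], [0.22, 2.44], [-1.43, 4.57], [0, 2.65], [-2.85, 2.85]. Speed limits (rad/s): [2.79, 2.79, 3.14, 3.14, 3.14, 3.14].

### API

Orientations are given as a unit quaternion [x, y, z, w].
In Python, from station import status, snapshot, camera_params, ticket gives the robot as it stands.
- The arm moves only by the tool arm_command, never from a script. Its argument "series" is a list that holds one entry, the list of rows, each a list of 4 numbers: the shift along the tool's x, y, z in mm, then the turn about the tool's x in rad. A call has 1 to 10 rows; each row shifts and turns the commanded pose from where the row before left it, along the tool's axes as they then stand; what a row does not reach is not made up. A row lasts 1/10 s, in which the tool goes at most 50 mm and 8.59 degrees, less where a joint would pass 70% of its speed; a pose out of reach is approached as far as the arm can. A call is refused whole if a number of a shift passes 50 or a number of a turn 0.15, either way. A call with a gripper value outside its range is refused whole. "jaw" is the opening in per cent of the stroke, from 0 (shut) to 100 (fully open), set as the call begins (left out, the last holds). The fingers move at their own pace and stop on an object; "force" is the grip in N (left out, the last holds). Time passes only in rows, so rows that do not move let the fingers close. It gives the time, the measured TCP pose, the force and the opening at its end, in the units of the state.
- status.sense(): the state, without advancing time (a new reading comes with each control period).
- snapshot(name): name is "scene" or "side" or "wrist"; returns the picture (384x512x3 uint8, red, green, blue); there is no depth.
- camera_params(name): a dict with "fovy" (degrees; the focal length in pixels is half the picture's height over the tangent of half this angle, whatever the lens; pixels are square), "cx", "cy" (the principal point, pixels), "extrinsics" (4x4, takes a point from camera to world coordinates); the wrist camera has in their place "mount" (4x4, takes a point from camera to tool coordinates, whose origin is the TCP and whose axes are the tool frame's). Camera axes: x right, y down, z forward; pixel columns grow to the right and rows downward; lengths in m; the calibration is good to about 2 mm. A picture is of the moment at which its call begins: read the wrist's pose just before it. camera_params takes no time and is no camera call.
- ticket.sign_off(): hands the job in, once; it reports no verdict.
The state is a dict: "t": time; "q": joint angles; "qd": joint speeds; "tau": joint torques, N m; "tcp_pos": TCP position; "tool_rot": TCP orientation; "force": force on the tool from outside, world axes, zero at the start; "ft_torque": the same for the moment, N m; "finger_gap": opening from 0.0 (shut) to 1.0 (fully open).
Only numpy, scipy, OpenCV 4.12 (cv2) and the standard library are available. Lean on these libraries where they do the work, as an engineer would, in place of code of your own. Each camera call takes 0.05 s, during which the arm holds its last target. There are 200 camera calls.

## Working session

There is one attempt and no reset: what is moved stays moved. The work goes in short steps, Python scripts to look and compute and a tool call to move; the robot and the scene stay as the last step left them, time stands still between calls to the robot, and variables do not carry over. Pictures are saved under pics/ and viewed, about 8 in all and at most 12, crops included, and the job is handed in when it is done.

Besides the shell and the picture viewer there is one more tool, called after "Call:" by a JSON object that holds its "name" and its "arguments". arm_command: Moves the arm, as the interface text tells. Its arguments: {"type":"object","properties":{"series":{"type":"array"},"jaw":{"type":"number"},"force":{"type":"number"}},"required":["series"]}

```bash
mkdir -p pics; cat > h.py <<'E'
import numpy as np, cv2
from station import status, snapshot, camera_params, ticket
def ray(name,u,v,z):
    c=camera_params(name); f=192/np.tan(np.radians(c['fovy'])/2); E=np.array(c['extrinsics'])
    d=E[:3,:3]@np.array([(u-c['cx'])/f,(v-c['cy'])/f,1]); o=E[:3,3]
    return o+d*(z-o[2])/d[2]
E
python3 - <<'E'
from h import *
s=status.sense(); print(s['t'],s['tcp_pos'],s['tool_rot'],s['force'])
for n in('scene','side'):
    im=snapshot(n); cv2.imwrite(f'pics/{n}0.png',cv2.cvtColor(im,cv2.COLOR_RGB2BGR)); c=camera_params(n); print(n,c['fovy'],np.round(c['extrinsics'],3).tolist())
a=cv2.imread('pics/scene0.png');b=cv2.imread('pics/side0.png')
E
```

```text
0.0 [ 0.2088321  -0.58832518  0.23033946] [ 0.40850633  0.57807924 -0.40742328  0.577021  ] [0.45783436 0.85967705 1.1424592 ]
scene 54.99278031877731 [[0.335, 0.742, -0.581, 1.273], [0.942, -0.259, 0.212, -0.246], [0.007, -0.619, -0.786, 1.052], [0.0, 0.0, 0.0, 1.0]]
side 57.83972658394339 [[-0.891, -0.229, 0.392, 0.113], [-0.454, 0.443, -0.773, 0.85], [0.003, -0.867, -0.499, 0.669], [0.0, 0.0, 0.0, 1.0]]
```

View pics/scene0.png

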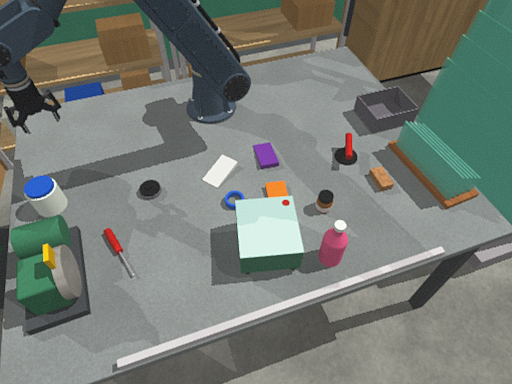

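View pics/side0.png

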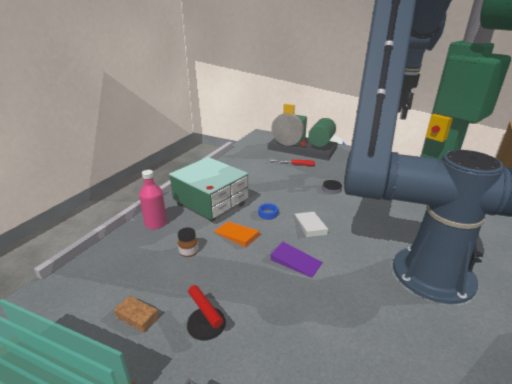

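The scene view shows the red dot at (286,203), the wedge at (277,188) and the tape at (234,200). In the side view the wedge is at (237,233), the dot at (210,188) and the jar at (187,242).

```bash
python3 - <<'E'
from h import *
for n in('scene','side'):
    b=cv2.imread(f'pics/{n}0.png'); h=cv2.cvtColor(b,cv2.COLOR_BGR2HSV)
    for k,lo,hi in(('orange',(7,180,120),(16,255,255)),('red',(0,150,100),(5,255,255)),('red2',(174,150,100),(180,255,255)),('blue',(105,150,80),(125,255,255)),('top',(60,15,190),(95,80,255))):
        m=cv2.inRange(h,lo,hi); C,_=cv2.findContours(m,cv2.RETR_EXTERNAL,cv2.CHAIN_APPROX_NONE)
        for c in C:
            if cv2.contourArea(c)<10: continue
            x,y=c[:,0].mean(0)
            if not(140<x<340 and 140<y<290): continue
            z={'orange':.01,'blue':.012}.get(k,.13)
            p=cv2.approxPolyDP(c,3,True)[:,0]
            print(n,k,cv2.contourArea(c),(x,y),ray(n,x,y,z).round(3), [(q.tolist(),ray(n,*q,.0 if k=='orange' else z)[:2].round(3).tolist()) for q in p] if k in('orange','top') else '')
# jar
print('jar',ray('side',187,250,0).round(3),ray('scene',324,211,0).round(3))
b=cv2.imread('pics/side0.png')[160:290,140:300]; cv2.imwrite('pics/c.png',cv2.resize(b,None,fx=4.5,fy=4.5,interpolation=cv2.INTER_CUBIC))
E
```

```text
scene orange 237.5 (np.float64(275.75409836065575), np.float64(188.80327868852459)) [0.528 0.098 0.01 ] [([283, 181], [0.496, 0.14]), ([266, 183], [0.484, 0.077]), ([268, 196], [0.542, 0.063]), ([285, 195], [0.558, 0.122])]
scene red 19.0 (np.float64(285.5), np.float64(202.25)) [0.673 0.067 0.13 ] 
scene blue 110.0 (np.float64(232.53030303030303), np.float64(198.36363636363637)) [ 0.519 -0.062  0.012] 
scene top 3412.0 (np.float64(267.38793103448273), np.float64(226.90086206896552)) [ 0.738 -0.017  0.13 ] [([292, 196], [0.658, 0.096]), ([235, 200], [0.613, -0.077]), ([240, 257], [0.805, -0.123]), ([303, 251], [0.846, 0.049])]
side orange 543.0 (np.float64(237.36666666666667), np.float64(232.77777777777777)) [0.556 0.096 0.01 ] [([215, 231], [0.631, 0.109]), ([244, 246], [0.513, 0.133]), ([258, 231], [0.509, 0.046]), ([229, 222], [0.617, 0.046])]
side red 70.5 (np.float64(302.72340425531917), np.float64(162.06382978723406)) [ 0.473 -0.24   0.13 ] 
side blue 211.5 (np.float64(267.734693877551), np.float64(210.77551020408163)) [ 0.524 -0.057  0.012] 
side top 1218.5 (np.float64(207.37125748502993), np.float64(174.99401197604791)) [0.722 0.002 0.13 ] [([170, 173], [0.842, 0.048]), ([210, 191], [0.655, 0.087]), ([204, 188], [0.682, 0.08]), ([206, 184], [0.691, 0.056]), ([213, 184], [0.671, 0.046]), ([214, 189], [0.651, 0.071]), ([244, 172], [0.623, -0.074]), ([206, 157], [0.807, -0.116])]
jar [0.654 0.226 0.   ] [0.667 0.223 0.   ]
```

View pics/c.png

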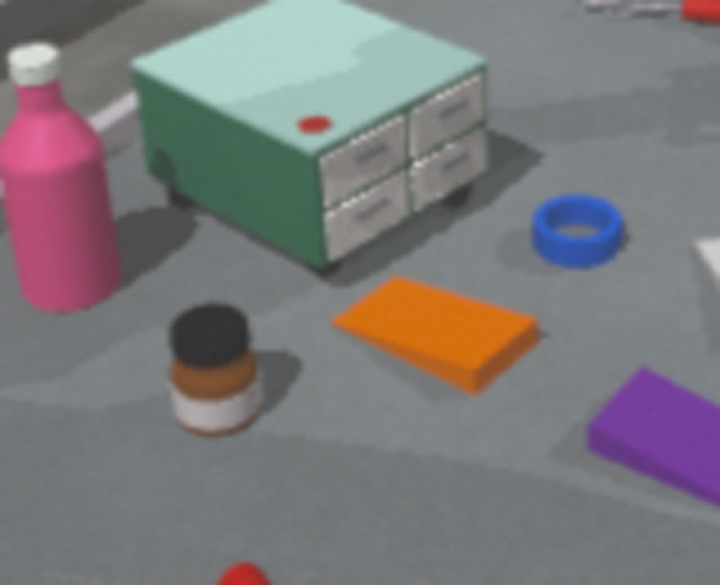

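The crop shows the wedge's toe pointing at the short foot's corner, with crop corners at toe (332,322) and (398,277) and heel bottom (474,392) and (540,335). The jar and tape are both clear of the push lane.

```bash
cat >> h.py <<'E'
from scipy.spatial.transform import Rotation as R
def plan(target,yaw=None):
    s=status.sense(); r=R.from_quat(s['tool_rot']); A=r.as_matrix(); p=np.array(s['tcp_pos'])
    print('t',round(s['t'],2),'tcp',p.round(4),'F',np.round(s['force'],1),'axes y',A[:,1].round(3),'z',A[:,2].round(3))
    d=np.array(target)-p; print('shift tool mm',(A.T@d*1000).round(1))
    if yaw is not None: # turn about tool x so that tool z (mod pi) points along yaw / tool y along yaw
        for k,nm in((1,'y'),(2,'z')):
            a=np.arctan2(A[1,k],A[0,k]); e=(a-yaw+np.pi/2)%np.pi-np.pi/2  # tool x down: + turn reduces world yaw
            print(nm,'along yaw: turn',round(e,3))
E
python3 - <<'E'
from h import *
P=[ray('side',140+x/4.5,160+y/4.5,z)[:2] for x,y,z in((332,322,.003),(398,277,.003),(474,392,0),(540,335,0),(474,370,.022),(540,318,.022))]
print(np.round(P,4).tolist())
toe=(P[0]+P[1])/2; heel=(P[2]+P[3]+P[4]+P[5])/4; d=toe-heel
print(toe,heel,np.hypot(*d),np.arctan2(d[1],d[0]))
plan((.44,.117,.2),-.21); print(status.sense()['q'])
E
```

```text
[[0.6305, 0.1168], [0.6172, 0.0484], [0.5068, 0.1354], [0.4952, 0.0596], [0.5045, 0.1392], [0.4911, 0.0685]]
[0.62386525 0.08261263] [0.49941596 0.10067949] 0.12575387417537265 -0.14416733198092607
t 0.1 tcp [ 0.2088 -0.5884  0.2304] F [-0.5  0.5  0.2] axes y [0.942 0.334 0.   ] z [ 0.334 -0.942 -0.002]
shift tool mm [  31.7  453.6 -587.5]
y along yaw: turn 0.551
z along yaw: turn -1.02
[-1.40852215e+00  5.28393757e-01  1.43377546e+00  1.60992598e-05
  1.18140840e+00 -1.78511003e-01]
```

Call:
{"name": "arm_command", "arguments": {"series": [[[0, 32, -32, 0], [0, 30, -36, 0], [0, 30, -36, 0], [0, 29, -36, 0], [0, 29, -36, 0], [0, 29, -36, 0], [0, 29, -36, 0], [0, 29, -36, 0], [0, 29, -36, 0], [0, 29, -36, 0]]], "jaw": 0, "force": 40}}

```text
t: 1.1
tcp_pos: [0.3681, -0.1531, 0.2312]
tool_rot: [0.408, 0.577, -0.408, 0.577]
force: [0.5, -0.5, -0.8]
finger_gap: 0.0
```

Call:
{"name": "arm_command", "arguments": {"series": [[[0, 28, -37, 0], [0, 28, -37, 0], [0, 28, -37, 0], [0, 28, -37, 0], [0, 28, -37, 0], [0, 27, -37, 0], [0, 0, 0, 0.13], [0, 0, 0, 0.13], [0, 0, 0, 0.13], [0, 0, 0, 0.13]]]}}

```text
t: 2.1
tcp_pos: [0.4508, 0.1105, 0.231]
tool_rot: [-0.543, -0.452, 0.544, -0.452]
force: [-0.4, 0.9, 0.1]
finger_gap: 0.003
```

```bash
python3 -c "
from h import *
plan((.452,.113,.010),-.18)"
```

```text
t 2.1 tcp [0.4508 0.1105 0.231 ] F [-0.4  0.9  0.1] axes y [ 0.983 -0.183 -0.001] z [-0.183 -0.983  0.   ]
shift tool mm [221.    1.   -2.7]
y along yaw: turn -0.004
z along yaw: turn 1.567
```

Call:
{"name": "arm_command", "arguments": {"series": [[[40, 0, 0, 0], [45, 0, -1, 0], [45, 0, -1, 0], [45, 0, -1, 0], [25, 0, 0, 0], [14, 0, 0, 0], [6, 0, 0, 0], [0, 0, 0, 0]]]}}

```text
t: 2.9
tcp_pos: [0.4514, 0.1131, 0.0106]
tool_rot: [-0.542, -0.454, 0.543, -0.453]
force: [-0.4, 0.5, -0.5]
finger_gap: 0.003
```

```bash
python3 - <<'E'
from h import *
plan((.496,.105,.010),-.18)
im=cv2.cvtColor(snapshot('side'),cv2.COLOR_RGB2BGR)
cv2.imwrite('pics/d.png',cv2.resize(im[120:290,150:330],None,fx=3.5,fy=3.5,interpolation=cv2.INTER_CUBIC))
E
```

```text
t 2.9 tcp [0.4514 0.1131 0.0106] F [-0.4  0.5 -0.5] axes y [ 0.984 -0.178 -0.002] z [-0.178 -0.984  0.   ]
shift tool mm [ 0.6 45.3 -0. ]
y along yaw: turn 0.001
z along yaw: turn -1.57
```

View pics/d.png

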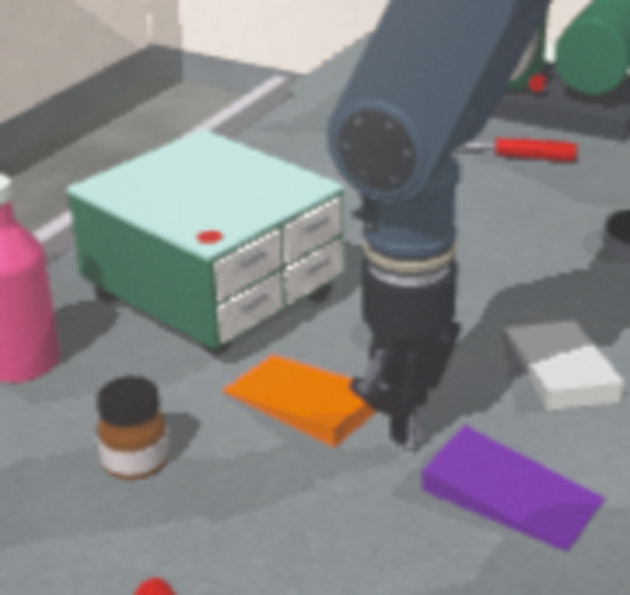

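The fingertips at crop (400,435) stand just behind the wedge's heel and are centred on it. The purple look-alike and the jar are clear of the lane.

Call:
{"name": "arm_command", "arguments": {"series": [[[0, 12, 0, 0], [0, 10, 0, 0], [0, 6, 0, 0], [0, 5, 0, 0], [0, 5, 0, 0], [0, 5, 0, 0], [0, 6, 0, 0], [0, 6, 0, 0], [0, 6, 0, 0], [0, 6, 0, 0]]]}}

```text
t: 3.95
tcp_pos: [0.5182, 0.1011, 0.0112]
tool_rot: [0.543, 0.453, -0.543, 0.453]
force: [0.4, -0.3, -0.7]
finger_gap: 0.001
```

Call:
{"name": "arm_command", "arguments": {"series": [[[0, 5, 0, 0], [0, 5, 0, 0], [0, 4, 0, 0], [0, 4, 0, 0], [0, 3, 0, 0], [0, 3, 0, 0], [0, 2, 0, 0], [0, 0, 0, 0]]]}}

```text
t: 4.75
tcp_pos: [0.5438, 0.0964, 0.0114]
tool_rot: [0.543, 0.453, -0.543, 0.453]
force: [-0.7, -0.2, -0.3]
finger_gap: -0.0
```

```bash
python3 - <<'E'
from h import *
plan((.57,.09,.010),-.18)
im=cv2.cvtColor(snapshot('side'),cv2.COLOR_RGB2BGR)
cv2.imwrite('pics/e.png',cv2.resize(im[150:280,150:310],None,fx=4,fy=4,interpolation=cv2.INTER_CUBIC))
E
```

```text
t 4.75 tcp [0.5438 0.0964 0.0114] F [-0.7 -0.2 -0.3] axes y [ 0.984 -0.178  0.001] z [-0.178 -0.984 -0.   ]
shift tool mm [ 1.4 26.9  1.7]
y along yaw: turn 0.001
z along yaw: turn -1.57
```

View pics/e.png

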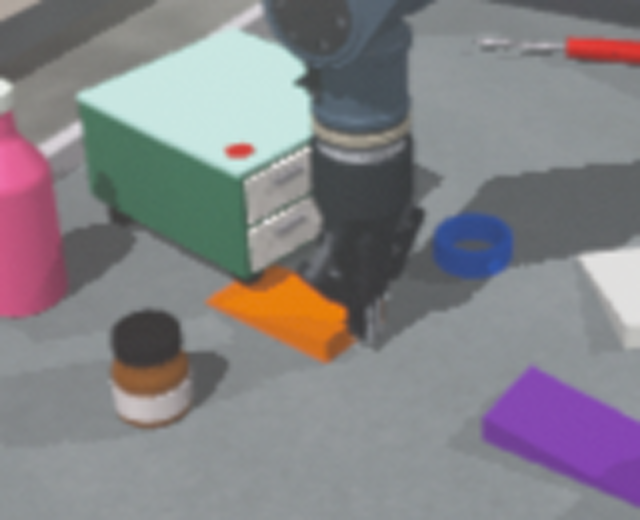

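The wedge's toe is now passing under the short foot (crop (255,272)) and the fingers sit on the heel. From here I creep, watching the force.

Call:
{"name": "arm_command", "arguments": {"series": [[[0, 2, 0, 0], [0, 2, 0, 0], [0, 2, 0, 0], [0, 2, 0, 0], [0, 1.5, 0, 0], [0, 0, 0, 0]]]}}

```text
t: 5.4
tcp_pos: [0.5532, 0.0947, 0.0113]
tool_rot: [0.543, 0.453, -0.542, 0.453]
force: [1.2, -1.1, 0.5]
finger_gap: -0.001
```

Call:
{"name": "arm_command", "arguments": {"series": [[[0, 1.5, 0, 0], [0, 1.5, 0, 0], [0, 1, 0, 0], [0, 0, 0, 0]]]}}

```text
t: 5.8
tcp_pos: [0.557, 0.094, 0.0113]
tool_rot: [0.543, 0.453, -0.543, 0.453]
force: [0.4, -0.0, -0.0]
finger_gap: 0.001
```

Call:
{"name": "arm_command", "arguments": {"series": [[[0, 1.5, 0, 0], [0, 1.5, 0, 0], [0, 1, 0, 0], [0, 0, 0, 0]]]}}

```text
t: 6.2
tcp_pos: [0.561, 0.0933, 0.0113]
tool_rot: [0.543, 0.453, -0.543, 0.453]
force: [0.1, -0.3, 0.4]
finger_gap: 0.001
```

Call:
{"name": "arm_command", "arguments": {"series": [[[0, 1, 0, 0], [0, 1, 0, 0], [0, 1, 0, 0], [0, 0, 0, 0]]]}}

```text
t: 6.6
tcp_pos: [0.5637, 0.0928, 0.0113]
tool_rot: [0.543, 0.453, -0.543, 0.453]
force: [-1.2, -0.5, -0.3]
finger_gap: 0.001
```

Call:
{"name": "arm_command", "arguments": {"series": [[[0, 1, 0, 0], [0, 1, 0, 0], [0, 0, 0, 0]]]}}

```text
t: 6.9
tcp_pos: [0.5657, 0.0925, 0.0113]
tool_rot: [0.543, 0.453, -0.543, 0.453]
force: [-0.9, -0.3, -0.4]
finger_gap: -0.004
```

Call:
{"name": "arm_command", "arguments": {"series": [[[0, 1, 0, 0], [0, 1, 0, 0], [0, 0, 0, 0]]]}}

```text
t: 7.2
tcp_pos: [0.5674, 0.0921, 0.0113]
tool_rot: [0.543, 0.453, -0.543, 0.453]
force: [-0.5, -0.7, 0.3]
finger_gap: 0.002
```

Call:
{"name": "arm_command", "arguments": {"series": [[[0, 1, 0, 0], [0, 1, 0, 0], [0, 0, 0, 0]]]}}

```text
t: 7.5
tcp_pos: [0.5682, 0.0919, 0.0113]
tool_rot: [-0.542, -0.454, 0.543, -0.453]
force: [-3.5, 0.6, 4.0]
finger_gap: 0.005
```

Call:
{"name": "arm_command", "arguments": {"series": [[[0, 1, 0, 0], [0, 1, 0, 0], [0, 0, 0, 0]]]}}

```text
t: 7.8
tcp_pos: [0.5691, 0.0918, 0.0112]
tool_rot: [-0.542, -0.454, 0.544, -0.452]
force: [-6.3, 1.6, 4.7]
finger_gap: 0.0
```

Call:
{"name": "arm_command", "arguments": {"series": [[[0, 1, 0, 0], [0, 1, 0, 0], [0, 0, 0, 0]]]}}

```text
t: 8.1
tcp_pos: [0.5698, 0.0915, 0.0111]
tool_rot: [-0.541, -0.455, 0.545, -0.451]
force: [-6.7, 1.2, 6.4]
finger_gap: 0.001
```

The force rose from about 0.5 N to 6.5 N over the last 2 mm or so, so the wedge is snug. I back off, rise, and re-measure the dot.

Call:
{"name": "arm_command", "arguments": {"series": [[[0, -5, 0, 0], [0, -10, 0, 0], [0, -20, 0, 0], [-20, 0, 0, 0], [-40, 0, 0, 0], [-45, 0, 0, 0], [-45, 0, 0, 0], [0, 0, 0, 0]]]}}

```text
t: 8.9
tcp_pos: [0.5439, 0.0973, 0.1675]
tool_rot: [0.547, 0.45, -0.538, 0.457]
force: [1.4, 0.0, -0.1]
finger_gap: 0.001
```

```bash
python3 - <<'E'
from h import *
for n in('scene','side'):
    b=cv2.cvtColor(snapshot(n),cv2.COLOR_RGB2BGR); cv2.imwrite(f'pics/{n}2.png',b); h=cv2.cvtColor(b,cv2.COLOR_BGR2HSV)
    m=cv2.inRange(h,(0,130,90),(5,255,255))|cv2.inRange(h,(174,150,100),(180,255,255))
    C,_=cv2.findContours(m,cv2.RETR_EXTERNAL,cv2.CHAIN_APPROX_NONE)
    for c in C:
        x,y=c[:,0].mean(0)
        if cv2.contourArea(c)>6 and (270<x<300 and 190<y<215 if n=='scene' else 195<x<225 and 175<y<200): print(n,x,y,ray(n,x,y,.13).round(4))
plan((.673,.067,.135),-.18)
b=cv2.imread('pics/side2.png');cv2.imwrite('pics/f.png',cv2.resize(b[140:270,150:310],None,fx=4,fy=4,interpolation=cv2.INTER_CUBIC))
E
```

```text
scene 285.4375 202.25 [0.6731 0.0671 0.13  ]
side 209.5 187.1 [0.6698 0.0675 0.13  ]
t 9.0 tcp [0.5399 0.0973 0.1626] F [ 0.6 -0.9 -0.5] axes y [ 0.984 -0.178  0.005] z [-0.178 -0.984 -0.001]
shift tool mm [ 28.2 136.2   6.1]
y along yaw: turn 0.001
z along yaw: turn -1.57
```

View pics/f.png

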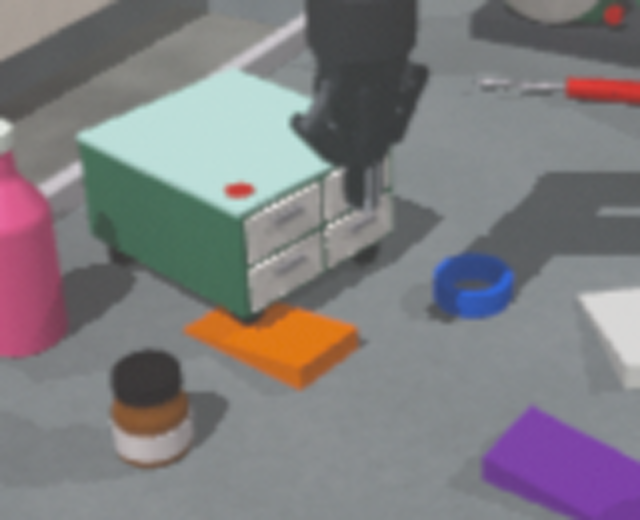

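The wedge lies flat under the short foot (crop (248,312)), and the dot at (240,190) is still where it was before the push. Next I move over it and press.

Call:
{"name": "arm_command", "arguments": {"series": [[[0, 30, 0, 0], [0, 40, 2, 0], [0, 40, 2, 0], [0, 20, 2, 0], [0, 5, 0, 0], [14, 0, 0, 0], [6, 0, 0, 0], [3, 0, 0, 0], [0, 0, 0, 0]]]}}

```text
t: 9.9
tcp_pos: [0.6688, 0.0679, 0.1371]
tool_rot: [-0.542, -0.454, 0.543, -0.453]
force: [-0.5, -0.8, -0.1]
finger_gap: 0.002
```

Call:
{"name": "arm_command", "arguments": {"series": [[[2, 0, 0, 0], [1, 0, 0, 0], [1, 0, 0, 0], [0, 0, 0, 0]]]}}

```text
t: 10.3
tcp_pos: [0.6706, 0.0674, 0.1345]
tool_rot: [0.543, 0.453, -0.543, 0.453]
force: [-0.3, 0.2, 0.2]
finger_gap: -0.001
```

Call:
{"name": "arm_command", "arguments": {"series": [[[1, 0, 0, 0], [1, 0, 0, 0], [1, 0, 0, 0], [0, 0, 0, 0]]]}}

```text
t: 10.7
tcp_pos: [0.6704, 0.0674, 0.1311]
tool_rot: [-0.543, -0.453, 0.543, -0.453]
force: [0.2, 0.5, 0.4]
finger_gap: -0.005
```

Call:
{"name": "arm_command", "arguments": {"series": [[[1, 0, 0, 0], [0.5, 0, 0, 0], [0, 0, 0, 0]]]}}

```text
t: 11.0
tcp_pos: [0.6706, 0.0674, 0.1298]
tool_rot: [0.543, 0.453, -0.543, 0.453]
force: [-0.7, -0.6, -0.1]
finger_gap: -0.003
```

Call:
{"name": "arm_command", "arguments": {"series": [[[0.5, 0, 0, 0], [0.5, 0, 0, 0], [0, 0, 0, 0]]]}}

```text
t: 11.3
tcp_pos: [0.6707, 0.0674, 0.1297]
tool_rot: [0.543, 0.453, -0.543, 0.453]
force: [-2.0, 0.2, 4.5]
finger_gap: 0.001
```

Call:
{"name": "arm_command", "arguments": {"series": [[[0.5, 0, 0, 0], [0.5, 0, 0, 0], [0, 0, 0, 0]]]}}

```text
t: 11.6
tcp_pos: [0.6708, 0.0675, 0.1296]
tool_rot: [0.543, 0.453, -0.542, 0.454]
force: [-2.8, -0.2, 8.5]
finger_gap: 0.0
```

Call:
{"name": "arm_command", "arguments": {"series": [[[0.5, 0, 0, 0], [0.5, 0, 0, 0], [0, 0, 0, 0]]]}}

```text
t: 11.9
tcp_pos: [0.6708, 0.0675, 0.1295]
tool_rot: [0.543, 0.453, -0.542, 0.454]
force: [-4.9, 0.9, 12.2]
finger_gap: 0.006
```

Call:
{"name": "arm_command", "arguments": {"series": [[[0, -0.5, 0, 0], [0, -0.5, 0, 0], [0, 0, 0, 0], [0, 0, 0, 0], [0, 0, 0, 0], [0, 0, 0, 0]]]}}

```text
t: 12.5
tcp_pos: [0.6708, 0.0675, 0.1296]
tool_rot: [0.544, 0.452, -0.542, 0.454]
force: [-1.6, -1.3, 11.7]
finger_gap: -0.005
```

```bash
python3 - <<'E'
from h import *
plan((.672,.067,.13))
for n in('scene','side'):
    cv2.imwrite(f'pics/{n}3.png',cv2.cvtColor(snapshot(n),cv2.COLOR_RGB2BGR))
plan((.672,.067,.13))
b=cv2.imread('pics/side3.png');cv2.imwrite('pics/g.png',cv2.resize(b[140:270,150:310],None,fx=4,fy=4,interpolation=cv2.INTER_CUBIC))
E
```

```text
t 12.5 tcp [0.6708 0.0675 0.1296] F [-1.6 -1.3 11.7] axes y [ 0.984 -0.178  0.004] z [-0.178 -0.984 -0.   ]
shift tool mm [-0.4  1.3  0.3]
t 12.6 tcp [0.6708 0.0675 0.1296] F [-2.6 -1.3 11.8] axes y [ 0.984 -0.178  0.004] z [-0.178 -0.984 -0.   ]
shift tool mm [-0.4  1.3  0.3]
```

View pics/g.png

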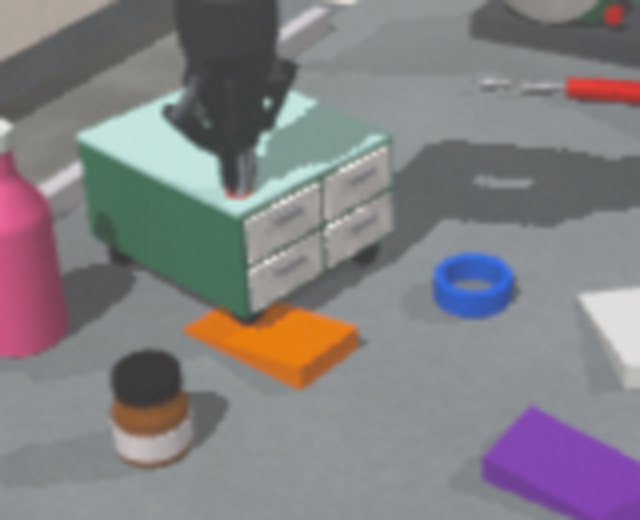

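The fingertips press on the dot (crop (238,188)), the cabinet hasn't moved, and the wedge is under the foot. The force is a steady 11.8 N, with only 0.2 mm of give between 4.5 N and 12 N.

```bash
python3 -c "
from station import ticket
print(ticket.sign_off())"
```

```text
the job is handed in; nothing more can be done
None
```

The wedge is under the short foot and the cabinet is firm on it. I handed the job in with the fingertips still pressing on the red dot; the sign-off gives no verdict.

- **Wedge:** I pushed it toe first with shut fingers. The push rose from about 0.5 N to about 6.5 N over the last 2 mm, and I stopped there as snug.
- **Press test:** The press settled at 11.8 N, with the tips about 2 mm from the measured dot. The dot sank only 0.2 mm between 4.5 N and 12 N, so it no longer rocks and I did not push the wedge further.
- **Last picture:** The cabinet looked still and in place, and the wedge lay flat under the foot. The bystanders in that crop had not moved; I did not check the others again.
- **Loose ends:** After the push, the two camera views put the dot 3 mm apart, which is about the calibration error. A side force of about 2 N remains on the tool. I inferred the load on the wedge and the cabinet's level from the press and top height (129.6 mm); I did not measure them directly.

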